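# Stand the glass tubes in their ceramic blocks

### The job

Ready the glass tubes for testing: stand each of the four clear glass tubes upright in the well of its own green ceramic block, matched by size - the thinnest tube in the smallest well, the next in the next, and so on up to the thickest in the largest. Set each one down gently rather than dropping it, do not knock any over, and leave the two metal-can tubes standing where they are.

Things in the scene. Friction and masses are not known exactly. Their poses are not given: they have to be found in the camera images.
- tube_mini_mid (a point): The thinnest of the four glass tubes, standing loose on the counter: clear glass cylinder with a grey electrode inside, a white base and a slightly domed top, 22 mm across, 64 mm tall. The point is its centre, 32 mm above its underside; z is up along the tube. The straight side runs from the underside to 52 mm up.
- tube_small_mid (a point): The second thinnest of the four glass tubes, standing loose on the counter: clear glass cylinder with a grey electrode inside, a white base and a slightly domed top, 32 mm across, 68 mm tall. The point is its centre, 34 mm above its underside; z is up along the tube. The straight side runs from the underside to 56 mm up.
- tube_medium_mid (a point): The second thickest of the four glass tubes, standing loose on the counter: clear glass cylinder with a grey electrode inside, a white base and a slightly domed top, 42 mm across, 72 mm tall. The point is its centre, 36 mm above its underside; z is up along the tube. The straight side runs from the underside to 60 mm up.
- tube_large_mid (a point): The thickest of the four glass tubes, standing loose on the counter: clear glass cylinder with a grey electrode inside, a white base and a slightly domed top, 52 mm across, 76 mm tall. The point is its centre, 38 mm above its underside; z is up along the tube. The straight side runs from the underside to 64 mm up.
- can_a_mid (a point): One of two alike metal-can tubes: opaque dark steel can 31 mm across on a wider black base 36 mm across, 66 mm tall, standing loose. Not to be moved. The point is its centre, 33 mm above its underside.
- can_b_mid (a point): One of two alike metal-can tubes: opaque dark steel can 31 mm across on a wider black base 36 mm across, 66 mm tall, standing loose. Not to be moved. The point is its centre, 33 mm above its underside.
- block_mini: Green ceramic block with the smallest round well, fixed to the counter: square 54 x 54 mm, 16 mm tall, with one central well 38 mm across and 9 mm deep (its floor is 7 mm above the counter). Takes the thinnest glass tube, with 8 mm to spare all round. Origin: centre of its underside; z up.
- block_small: Green ceramic block with the second smallest round well, fixed to the counter: square 64 x 64 mm, 16 mm tall, with one central well 48 mm across and 9 mm deep (its floor is 7 mm above the counter). Takes the second thinnest glass tube, with 8 mm to spare all round. Origin: centre of its underside; z up.
- block_medium: Green ceramic block with the second largest round well, fixed to the counter: square 74 x 74 mm, 16 mm tall, with one central well 58 mm across and 9 mm deep (its floor is 7 mm above the counter). Takes the second thickest glass tube, with 8 mm to spare all round. Origin: centre of its underside; z up.
- block_large: Green ceramic block with the largest round well, fixed to the counter: square 84 x 84 mm, 16 mm tall, with one central well 68 mm across and 9 mm deep (its floor is 7 mm above the counter). Takes the thickest glass tube, with 8 mm to spare all round. Origin: centre of its underside; z up.
Mind the look-alikes: they are no part of the job. What is shaped like the block_medium but black or brown is not meant.

How it is judged (in metres and radians):
At the end, for the whole second after the job is handed in: Each glass tube stands released and at rest in the well of the block of its own size rank: centre within 11 mm of the block's centre, its underside within 4 mm of the well's floor, upright within 0.12 rad. Both metal-can tubes are within 20 mm of where they started (horizontal distance between tube_mini_mid and block_mini below 0.011 m and z of tube_mini_mid in the frame of block_mini below 0.043 m and angle between each of tube_mini_mid, tube_small_mid, tube_medium_mid, tube_large_mid's own z axis and vertical below 0.12 rad and linear speed of each of tube_mini, tube_small, tube_medium, tube_large below 0.02 m/s and horizontal distance between tube_small_mid and block_small below 0.011 m and z of tube_small_mid in the frame of block_small below 0.045 m and horizontal distance between tube_medium_mid and block_medium below 0.011 m and z of tube_medium_mid in the frame of block_medium below 0.047 m and horizontal distance between tube_large_mid and block_large below 0.011 m and z of tube_large_mid in the frame of block_large below 0.049 m and distance of each of can_a_mid, can_b_mid from where it was at the start of the episode below 0.02 m); the robot touches nothing.
It fails at once if a glass tube is knocked over (tilted beyond 0.8 rad) (angle between any of tube_mini_mid, tube_small_mid, tube_medium_mid, tube_large_mid's own z axis and vertical above 0.8 rad).
It fails at once if a metal-can tube is moved by more than 20 mm (distance of any of can_a_mid, can_b_mid from where it was at the start of the episode above 0.02 m).
It fails at once if a glass tube is dropped into its well (faster than 0.55 m/s within 20 mm of the floor) ((horizontal distance between tube_mini_mid and block_mini below 0.03 m and z of tube_mini_mid in the frame of block_mini below 0.059 m and linear speed of tube_mini above 0.55 m/s) or (horizontal distance between tube_small_mid and block_small below 0.03 m and z of tube_small_mid in the frame of block_small below 0.061 m and linear speed of tube_small above 0.55 m/s) or (horizontal distance between tube_medium_mid and block_medium below 0.03 m and z of tube_medium_mid in the frame of block_medium below 0.063 m and linear speed of tube_medium above 0.55 m/s) or (horizontal distance between tube_large_mid and block_large below 0.03 m and z of tube_large_mid in the frame of block_large below 0.065 m and linear speed of tube_large above 0.55 m/s)).
It also fails if it takes over 136 s, if anything falls off the work surface, if the arm or the gripper's body presses on something with over 40 N, if the wrist force passes 120 N, or if a joint passes its speed limit or range.

### The arm

A 6-joint arm with a two-finger parallel gripper is mounted at the origin on the work surface. World frame = base frame: x ahead of the robot, y to its left, z up, the work surface at z = 0. Lengths are in mm, angles in rad, forces in N, time in s.
With the tool pointing down it reaches from about 375 to 750 mm from the base axis. Payload 9 kg.
Tool frame: the origin (TCP) lies on the centre line of the jaws, within the pads' length; the fingertips stand 17 mm ahead of it and the grasp point (between the pads) lies 2 mm behind it; x points along the fingers, z is the direction in which the jaws open and shut, and the axes are right-handed (so a half turn about x gives the same grasp; the last joint's range is limited). The gripper opens to 85 mm and grips with 20 to 120 N. Pads are 22 mm wide; open, the fingers measure 114 mm over their backs; the gripper's body (76 mm by 85 mm) begins 54 mm behind the grasp point. The pads swing forward as they close: fully open they stand 13 mm farther back than shut.
Start: joints at [1.029, 0.104, 0.097, 1.564, 0, 1.353], TCP at [190.907, 568.849, 248.331] pointing down, gripper open.
Joint ranges: [-2.99, 2.99], [-0.84, 1.86], [-1.1, 1.16], [-1.84, 2.11], [-1.51, 1.56], [-3.14, 3.14]. Speed limits (rad/s): [2.22, 2.22, 2.57, 3.14, 3.14, 3.14].

### API

Orientations are given as a rotation vector (axis times angle).
In Python, from plant import telemetry, vision, manip gives the robot as it stands.
- The arm moves only by the tool drive_tool, never from a script. Its argument "plan" is a list of rows, each a list of 6 numbers: the shift along the tool's x, y, z in mm, then the turn, a rotation vector about the tool's x, y, z in degrees. In form: [[x, y, z, wx, wy, wz], ...]. A call has 1 to 12 rows; each row shifts and turns the commanded pose from where the row before left it, along the tool's axes as they then stand; what a row does not reach is not made up. A row lasts 1/8 s, in which the tool goes at most 62.5 mm and 10.7 degrees, less where a joint would pass 70% of its speed; a pose out of reach is approached as far as the arm can. A call with a gripper value outside its range is refused whole. "fingers" is the opening, from 0 (shut) to 1 (fully open), set as the call begins (left out, the last holds). The fingers move at their own pace and stop on an object; the grip force is fixed at half the most. Time passes only in rows, so rows that do not move let the fingers close. It gives the time, the measured TCP pose, the force and the opening at its end, in the units of the state.
- telemetry.state(): the state, without advancing time (a new reading comes with each control period).
- vision.capture(name): name is "scene" or "top" or "wrist"; returns a dict with "color" (400x640x3 uint8, red, green, blue), "mtx" (3x3 intrinsics, pixels), "dist" ([k1, k2, p1, p2, k3] as OpenCV has them; the pictures are not rectified), "position" and "attitude" of the camera in the world. Camera axes: x right, y down, z forward; pixel columns grow to the right and rows downward; lengths in mm; the calibration is good to about 2 mm. A picture is of the moment at which its call begins. There is no depth.
- manip.finish_job(): hands the job in, once; it reports no verdict.
The state is a dict: "time": time; "joint_pos": joint angles; "qvel": joint speeds; "tau": joint torques, N m; "tool_pos": TCP position; "tool_rot": TCP orientation; "wrist_force": force on the tool from outside, world axes, zero at the start; "torque": the same for the moment, N m; "gripper_width": finger opening in mm.
Only numpy, scipy, OpenCV 4.12 (cv2) and the standard library are available. Lean on these libraries where they do the work, as an engineer would, in place of code of your own. Each camera call takes 0.05 s, during which the arm holds its last target.

## Working session

There is one attempt and no reset: what is moved stays moved. The work goes in short steps, Python scripts to look and compute and a tool call to move; the robot and the scene stay as the last step left them, time stands still between calls to the robot, and variables do not carry over. Pictures are saved under pics/ and viewed, and the job is handed in when it is done.

Besides the shell and the picture viewer there is one more tool, called after "Emit:" by a JSON object that holds its "api" and its "payload", one argument or row to a line. drive_tool: Moves the arm, as the interface text tells. Its arguments: {"type":"object","properties":{"plan":{"type":"array"},"fingers":{"type":"number"}},"required":["plan"]}

```bash
ls; mkdir -p pics; python3 - <<'E'
from plant import telemetry, vision
import cv2
print(telemetry.state())
for n in ["scene","top","wrist"]:
    c=vision.capture(n); cv2.imwrite(f"pics/{n}0.png",c["color"][:,:,::-1])
    print(n,c["mtx"],c["dist"],c["position"],c["attitude"])
E
```

```text
pics
{'time': 0.0, 'joint_pos': array([1.02933081e+00, 1.04669312e-01, 9.64522712e-02, 1.56387150e+00,
       1.83005608e-05, 1.35311703e+00]), 'qvel': array([-2.08655034e-04, -9.27577348e-04,  1.02760718e-04, -1.76070383e-03,
       -1.14760036e-03, -8.36194877e-05]), 'tau': array([ 1.79902071e-05, -5.56940174e+01,  5.03640354e+01,  1.74111442e-02,
       -3.04737050e-04, -7.86690521e-06]), 'tool_pos': array([190.70940414, 568.56574608, 247.53050007]), 'tool_rot': array([-0.96803356,  1.34638226,  0.96721602]), 'wrist_force': array([-0.92570874,  0.62100901, -0.86593628]), 'torque': array([-0.0060165 ,  0.04207326, -0.02403393]), 'gripper_width': 84.91167156307047}
scene [[492.63072519   0.         317.68708572]
 [  0.         492.63072519 203.17207747]
 [  0.           0.           1.        ]] [-0.12362777  0.          0.          0.          0.        ] [1296.99634511 -116.43647722  697.10398499] [-1.79581194 -1.54577705  0.71284968]
top [[390.61754858   0.         315.57519415]
 [  0.         390.61754858 205.46287524]
 [  0.           0.           1.        ]] [-0.04206173  0.          0.          0.          0.        ] [448.2295367   19.7987949  949.22192436] [-2.18837732  2.17815834 -0.12778026]
wrist [[293.08167362   0.         317.60258731]
 [  0.         293.08167362 199.94108089]
 [  0.           0.           1.        ]] [-0.03667812  0.          0.          0.          0.        ] [120.44401772 593.54399817 373.12102725] [2.34754053 1.68967032 0.24960132]
```

View pics/scene0.png

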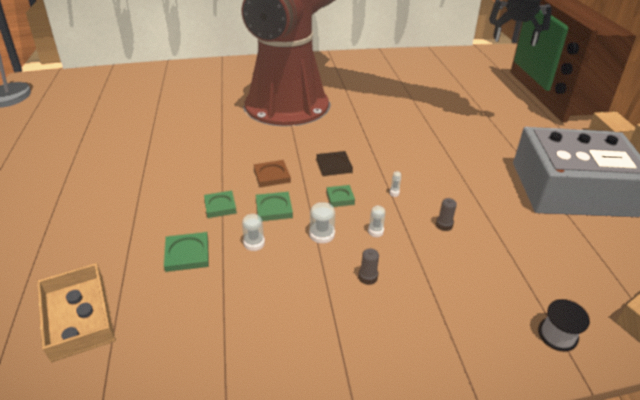

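View pics/top0.png

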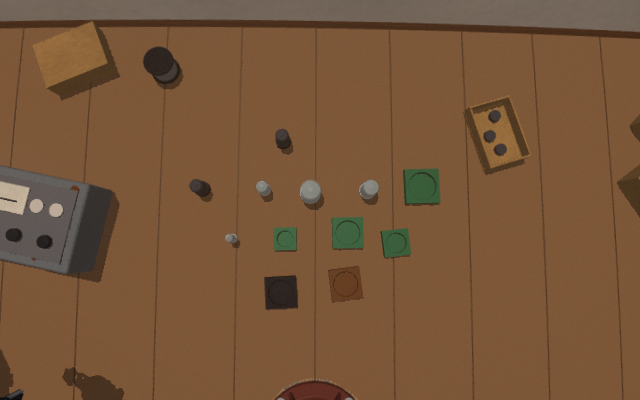

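View pics/wrist0.png

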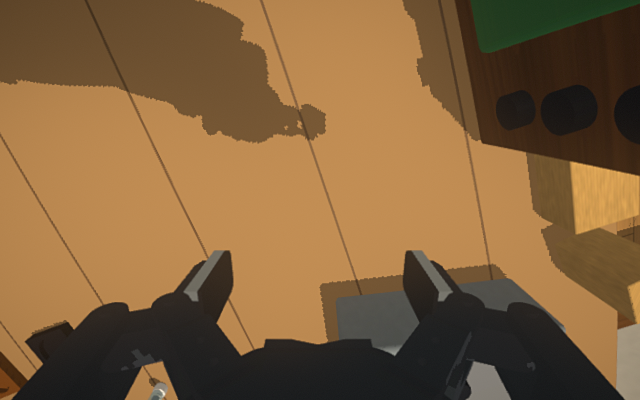

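```bash
cat > h.py <<'E'
import numpy as np, cv2
from scipy.spatial.transform import Rotation as R
def ray(c,px):
    p=cv2.undistortPoints(np.array(px,float).reshape(-1,1,2),c["mtx"],c["dist"]).reshape(-1,2)
    d=np.c_[p,np.ones(len(p))]@R.from_rotvec(c["attitude"]).as_matrix().T
    return np.array(c["position"]),d/np.linalg.norm(d,axis=1)[:,None]
def onz(c,px,z):
    o,d=ray(c,px); return o+d*((z-o[2])/d[:,2])[:,None]
def tri(c1,p1,c2,p2):
    o1,d1=ray(c1,[p1]);o2,d2=ray(c2,[p2]);d1=d1[0];d2=d2[0]
    s=np.linalg.lstsq(np.c_[d1,-d2],o2-o1,rcond=None)[0]
    a=o1+d1*s[0];b=o2+d2*s[1]; return (a+b)/2,np.linalg.norm(a-b)
def proj(c,X):
    Rm=R.from_rotvec(c["attitude"]).as_matrix().T
    return cv2.projectPoints(np.array(X,float).reshape(-1,1,3),cv2.Rodrigues(Rm)[0],-Rm@np.array(c["position"]),c["mtx"],c["dist"])[0].reshape(-1,2)
E
python3 - <<'E'
from h import *
from plant import vision
import pickle
cs={n:vision.capture(n) for n in ["scene","top"]}
pickle.dump(cs,open("c0.pkl","wb"))
t=cs["top"]["color"];s=cs["scene"]["color"]
cv2.imwrite("pics/topz.png",cv2.resize(t[110:270,180:450,::-1],None,fx=2.96,fy=2.96,interpolation=cv2.INTER_CUBIC))
cv2.imwrite("pics/scz.png",cv2.resize(s[150:290,155:465,::-1],None,fx=2.58,fy=2.58,interpolation=cv2.INTER_CUBIC))
for n,c in cs.items():
    h=cv2.cvtColor(c["color"],cv2.COLOR_RGB2HSV)
    m=cv2.inRange(h,(50,110,30),(80,255,255))
    k,l,st,ce=cv2.connectedComponentsWithStats(m)
    for i in range(1,k):
        if st[i,4]>100:
            p=ce[i]; print(n,p.round(1),st[i], onz(c,[p],14)[0].round(1))
# white/grey low saturation
    m=cv2.inRange(h,(0,0,90),(180,75,255))
    k,l,st,ce=cv2.connectedComponentsWithStats(m)
    for i in range(1,k):
        if 20<st[i,4]<1500 and 130<ce[i][1]<290: print("  w",n,ce[i].round(1),st[i])
E
```

```text
w scene [395.3 184.1] [389 171  12  26 213]
  w scene [448.5 211.3] [439 199  17  27 229]
  w scene [322.  222.3] [309 202  26  41 923]
  w scene [376.6 221.3] [368 205  17  32 420]
  w scene [253. 232.] [243 213  22  38 689]
  w scene [370.3 263.6] [361 249  18  31 359]
  w top [368.4 188.8] [359 179  20  20 291]
  w top [262.9 187.9] [256 181  15  15 167]
  w top [309.9 191.3] [300 180  21  24 409]
  w top [230.7 237.7] [225 234  13   9  87]
```

View pics/topz.png

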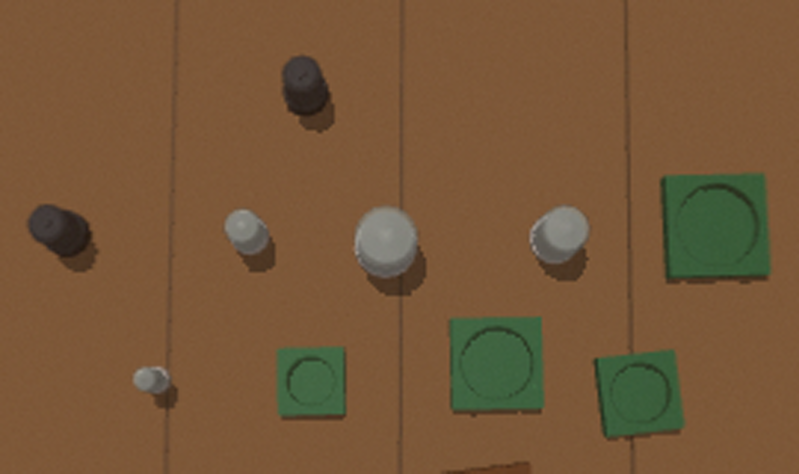

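View pics/scz.png

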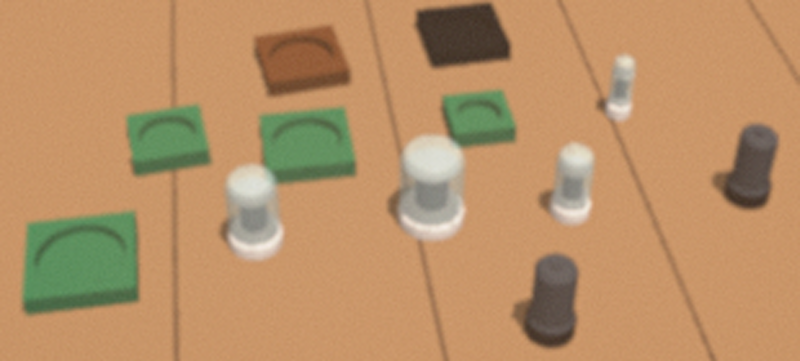

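```bash
cat > fit.py <<'E'
from h import *
from scipy.optimize import minimize
S=4
def hullmask(c,X,roi):
    x0,y0,x1,y1=roi
    p=(proj(c,X)-[x0-.5,y0-.5])*S
    m=np.zeros(((y1-y0)*S,(x1-x0)*S),np.uint8)
    cv2.fillConvexPoly(m,cv2.convexHull(np.round((p-.5)*16).astype(np.int32)),1,shift=4)
    return m
a=np.linspace(0,2*np.pi,48,endpoint=False)
def tube(x,y,z0,r,h):
    prof=[(0,r),(h-12,r),(h-5,r*.85),(h-1.5,r*.5),(h,0.01)]
    return np.concatenate([np.c_[x+q*np.cos(a),y+q*np.sin(a),np.full(48,z0+zz)] for zz,q in prof])
def box(x,y,z0,w,h,yaw):
    c,s=np.cos(yaw),np.sin(yaw)
    return np.array([[x+c*i*w/2-s*j*w/2,y+s*i*w/2+c*j*w/2,z0+k*h] for i in(-1,1) for j in(-1,1) for k in(0,1)])
def green(im):
    im=im.astype(float); return (im[:,:,1]>im[:,:,0]*1.15).astype(np.uint8)
def white(im):
    h=cv2.cvtColor(im,cv2.COLOR_RGB2HSV); return ((h[:,:,1]<95)&(h[:,:,2]>85)).astype(np.uint8)
def fit(cams,masks,model,p0,step,pad=12):
    data=[]
    for c,m in zip(cams,masks):
        pp=proj(c,model(p0)); x0,y0=np.floor(pp.min(0)).astype(int)-pad;x1,y1=np.ceil(pp.max(0)).astype(int)+pad
        x0,y0=max(x0,0),max(y0,0);x1,y1=min(x1,640),min(y1,400)
        # grab component closest to predicted
        sub=m[y0:y1,x0:x1]; pr=hullmask(c,model(p0),(x0,y0,x1,y1))
        k,l=cv2.connectedComponents(sub); L=np.kron(l,np.ones((S,S),int))
        n=[(pr*(L==i)).sum() for i in range(1,k)]
        data.append((c,(x0,y0,x1,y1),(L==1+int(np.argmax(n))).astype(np.uint8)))
    def cost(p):
        t=0
        for c,roi,m in data:
            q=hullmask(c,model(p),roi); t+=1-(q&m).sum()/max(1,(q|m).sum())
        return t
    n=len(p0); sim=np.vstack([p0]+[np.array(p0)+np.eye(n)[i]*step[i] for i in range(n)])
    r=minimize(cost,p0,method="Nelder-Mead",options=dict(initial_simplex=sim,xatol=.02,fatol=1e-5,maxiter=600))
    return r.x,r.fun,[cost.__call__ if 0 else None]
E
cat > meas0.py <<'E'
from fit import *
import pickle
cs=pickle.load(open("c0.pkl","rb")); C=[cs["top"],cs["scene"]]
gm=[green(c["color"]) for c in C]; wm=[white(c["color"]) for c in C]
for n,px,w in [("mini",(285,239),54),("small",(396,243),64),("medium",(347,233),74),("large",(422,187),84)]:
    x,y,_=onz(C[0],[px],16)[0]
    best=None
    for nm,cc,mm in [("both",C,gm),("top",C[:1],gm[:1]),("scene",C[1:],gm[1:])]:
        p0=[x,y,0] if nm!="both" else [x,y,0,0]
        f=(lambda p:box(p[0],p[1],0,w,16,p[2])) if nm!="both" else (lambda p:box(p[0],p[1],p[3],w,16,p[2]))
        r=fit(cc,mm,f,p0,[4,4,.1,4][:len(p0)])
        print(n,nm,r[0].round(3),round(r[1],3))
for n,px,r_,h in [("mini",(231,238),11,64),("small",(263,188),16,68),("medium",(369,190),21,72),("large",(310,192),26,76)]:
    x,y,_=onz(C[0],[px],h/2)[0]
    for nm,cc,mm in [("both",C,wm),("top",C[:1],wm[:1]),("scene",C[1:],wm[1:])]:
        p0=[x,y,0] if nm=="both" else [x,y]
        f=(lambda p:tube(p[0],p[1],p[2],r_,h)) if nm=="both" else (lambda p:tube(p[0],p[1],0,r_,h))
        r=fit(cc,mm,f,p0,[4,4,4][:len(p0)])
        print(n,nm,r[0].round(2),round(r[1],3))
E
python3 meas0.py
```

```text
mini both [4.58403e+02 7.39140e+01 2.50000e-02 1.41200e+00] 0.265
mini top [4.58621e+02 7.24990e+01 1.80000e-02] 0.068
mini scene [ 4.52736e+02  7.59920e+01 -5.70000e-02] 0.162
small both [ 4.49258e+02 -1.93159e+02  1.23000e-01  1.02700e+00] 0.212
small top [ 4.49269e+02 -1.94121e+02  1.19000e-01] 0.054
small scene [ 4.43884e+02 -1.91348e+02  1.19000e-01] 0.143
medium both [ 4.74074e+02 -7.63520e+01  1.00000e-03  2.68800e+00] 0.184
medium top [ 4.7361e+02 -7.7359e+01  2.6000e-02] 0.042
medium scene [ 4.67833e+02 -7.49050e+01 -5.00000e-03] 0.122
large both [ 5.86995e+02 -2.59162e+02  2.20000e-02  1.06600e+00] 0.145
large top [ 5.87025e+02 -2.60145e+02  8.00000e-03] 0.048
large scene [ 5.83521e+02 -2.58324e+02  5.90000e-02] 0.082
mini both [458.6  199.36   0.53] 0.333
mini top [458.75 197.72] 0.163
mini scene [456.62 201.3 ] 0.098
small both [577.1  125.74   1.25] 0.251
small top [576.44 124.41] 0.133
small scene [575.58 127.5 ] 0.072
medium both [ 575.09 -124.28    1.  ] 0.48
medium top [ 575.55 -125.12] 0.119
medium scene [ 574.01 -123.83] 0.354
large both [5.6798e+02 1.4590e+01 3.3000e-01] 0.373
large top [567.73  12.92] 0.095
large scene [567.7   15.97] 0.26
```

```bash
cat > mv.py <<'E'
from h import *
from plant import telemetry
import sys
def status():
    s=telemetry.state(); return s,R.from_rotvec(s["tool_rot"])
def go(target,jaw=None):
    """target xyz mm, jaw = desired angle (deg) of tool z in world xy"""
    s,r=status(); d=r.inv().apply(np.array(target)-s["tool_pos"])
    print("shift tool",d.round(1))
    if jaw is not None:
        z=np.array([np.cos(np.radians(jaw)),np.sin(np.radians(jaw)),0]);x=np.array([0,0,-1.]);y=np.cross(z,x)
        T=R.from_matrix(np.c_[x,y,z]); print("rot tool deg",np.degrees((r.inv()*T).as_rotvec()).round(2))
    return d
E
python3 - <<'E'
from mv import *
s,r=status(); print(r.as_matrix().round(3)); M=r.as_matrix(); print(np.degrees(np.arctan2(M[1,2],M[0,2])))
import pickle
cs=pickle.load(open("c0.pkl","rb"))
for p in [(283,139),(200,187),(281,292),(346,284)]: print(onz(cs["top"],[p],33)[0].round(0))
print(onz(cs["scene"],[(448.5,211.3),(370.3,263.6)],33))
go([458.5,198.5,200],None)
E
```

```text
[[-0.    -0.948  0.318]
 [-0.001  0.318  0.948]
 [-1.     0.    -0.001]]
71.44999213763741
[695.  78.  33.]
[578. 273.  33.]
[334.  79.  33.]
[353. -72.  33.]
[[569.98073456 285.06975884  33.        ]
 [692.08672147  85.93735102  33.        ]]
shift tool [  48.  -371.6 -265.8]
```

Emit:
{"api": "drive_tool", "payload": {
  "plan": [
    [0, 0, 0, -9.3, 0, 0],
    [0, 0, 0, -9.25, 0, 0],
    [0, -27, -37, 0, 0, 0],
    [0, -27, -37, 0, 0, 0],
    [0, -27, -37, 0, 0, 0],
    [0, -27, -37, 0, 0, 0],
    [0, -27, -37, 0, 0, 0],
    [0, -27, -37, 0, 0, 0],
    [0, -27, -37, 0, 0, 0],
    [0, -27, -37, 0, 0, 0],
    [0, -26, -37, 0, 0, 0],
    [0, -26, -37, 0, 0, 0]
  ],
  "fingers": 1
}}

```text
time: 1.75
tool_pos: [459.6, 197.5, 248.3]
tool_rot: [-1.209, 1.209, 1.209]
wrist_force: [0.7, 0.7, 0.2]
gripper_width: 85.8
```

```bash
python3 - <<'E'
from mv import *
from plant import vision
import pickle
c=vision.capture("wrist"); cv2.imwrite("pics/w1.png",c["color"][:,:,::-1]); pickle.dump(c,open("w1.pkl","wb"))
print(status()[0]["tool_pos"],status()[1].as_matrix().round(3),c["position"])
print(proj(c,[[458.5,198.5,32],[458.5,73,16]]).round(0))
E
```

```text
[462.13914841 193.89540394 247.95593316] [[ 0.001 -1.     0.003]
 [-0.002  0.003  1.   ]
 [-1.    -0.001 -0.002]] [385.33230961 198.86294864 373.82814259]
[[317. 175.]
 [216. 173.]]
```

View pics/w1.png

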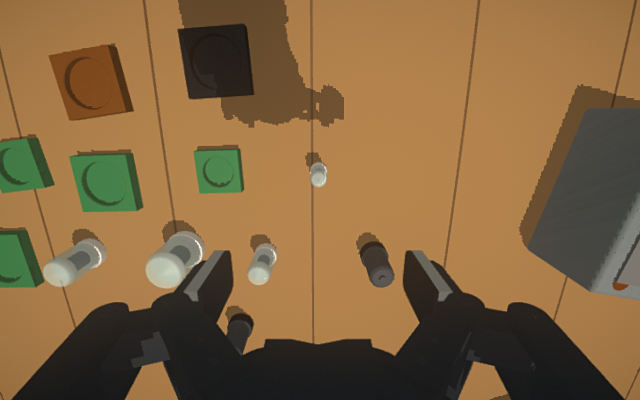

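```bash
python3 - <<'E'
from mv import *
from plant import vision
import pickle
for i in range(3):
    c=vision.capture("wrist"); s,r=status()
    print(s["time"],s["tool_pos"].round(2),s["joint_pos"].round(4),s["qvel"].round(3),c["position"])
    print(r.inv().apply(c["position"]-s["tool_pos"]))
pickle.dump(c,open("w1.pkl","wb"))
w=c; cs=pickle.load(open("c0.pkl","rb"))
from fit import *
C=[cs["top"],cs["scene"],w]
wm=[white(c["color"]) for c in C];gm=[green(c["color"]) for c in C]
f=lambda p:tube(p[0],p[1],p[2],11,64)
print("mini wrist",fit([w],wm[2:],lambda p:tube(p[0],p[1],0,11,64),[458,198],[4,4])[:2])
print("mini wrist+top",fit([w,C[0]],[wm[2],wm[0]],f,[458,198,0],[4,4,4])[:2])
for n,x,y,wd in [("mini",458.5,73,54),("small",449,-194,64),("medium",474,-77,74)]:
    if n=="small": continue
    print(n,fit([w],gm[2:],lambda p:box(p[0],p[1],0,wd,16,p[2]),[x,y,.02],[4,4,.1])[:2])
    print(n,fit([w,C[0]],[gm[2],gm[0]],lambda p:box(p[0],p[1],p[3],wd,16,p[2]),[x,y,.02,0],[4,4,.1,4])[:2])
E
```

```text
1.85 [460.74 195.8  247.94] [ 1.405e-01 -1.997e-01 -1.984e-01  1.572e+00 -8.000e-04  1.445e-01] [ 0.068 -0.016 -0.009  0.021  0.024  0.067] [387.76046211 195.69401719 373.35222583]
[-125.42797566   72.94224216   -0.50144934]
1.9 [459.64 197.31 248.03] [ 0.1434 -0.2005 -0.1989  1.5728  0.      0.1467] [ 0.05  -0.012 -0.008  0.011  0.01   0.025] [386.49034489 197.57688333 373.41813702]
[-1.25356542e+02  7.31958548e+01  1.55765868e-02]
1.95 [459.02 198.34 248.18] [ 1.4550e-01 -2.0100e-01 -1.9910e-01  1.5732e+00  3.0000e-04  1.4740e-01] [ 0.034 -0.009 -0.003  0.005  0.004  0.005] [385.48465525 198.93921975 373.57409609]
[-125.36096736   73.58927296    0.49245142]
mini wrist (array([456.81790444, 199.55905601]), np.float64(0.1445590585500508))
mini wrist+top (array([459.06168895, 199.66198734, -10.90339267]), np.float64(0.24796552485462164))
mini (array([4.57420501e+02, 7.37703915e+01, 3.25004212e-02]), np.float64(0.04642922042522257))
mini (array([ 4.58235433e+02,  7.22627983e+01,  2.03838807e-02, -5.01486677e+00]), np.float64(0.09549583389596372))
medium (array([ 4.72756642e+02, -7.61882859e+01,  2.89381442e-02]), np.float64(0.0383148968182051))
medium (array([ 4.73603629e+02, -7.76966198e+01,  1.40583312e-02, -2.66643349e+00]), np.float64(0.06825463677024834))
```

Emit:
{"api": "drive_tool", "payload": {
  "plan": [
    [20, 0, 0, 0, 0, 0],
    [20, 0, 0, 0, 0, 0],
    [20, 0, 0, 0, 0, 0],
    [20, 0, 0, 0, 0, 0],
    [20, 0, 0, 0, 0, 0],
    [20, 0, 0, 0, 0, 0],
    [20, 0, 0, 0, 0, 0],
    [0, 0, 0, 0, 0, 0],
    [0, 0, 0, 0, 0, 0],
    [0, 0, 0, 0, 0, 0]
  ]
}}

```text
time: 3.2
tool_pos: [459.5, 198.9, 109.3]
tool_rot: [-1.21, 1.208, 1.208]
wrist_force: [-0.2, 0.1, 0.2]
gripper_width: 85.3
```

```bash
cat > look.py <<'E'
import sys
from mv import *
from plant import vision
import pickle
c=vision.capture("wrist"); cv2.imwrite(f"pics/{sys.argv[1]}.png",c["color"][:,:,::-1]); pickle.dump(c,open(f"{sys.argv[1]}.pkl","wb"))
s,r=status(); print(s["time"],s["tool_pos"].round(2),r.as_matrix().round(3).tolist(),s["wrist_force"].round(1),s["gripper_width"])
if len(sys.argv)>2: go(eval(sys.argv[2]),90)
E
python3 look.py w2 "[457.8,199.3,38]"
```

```text
3.25 [459.49 198.9  109.2 ] [[0.001, -1.0, 0.0], [0.0, 0.0, 1.0], [-1.0, -0.001, 0.0]] [ 0.5 -0.2 -0.1] 85.43233244795688
shift tool [71.2  1.8  0.4]
rot tool deg [-0.01  0.02  0.08]
```

View pics/w2.png

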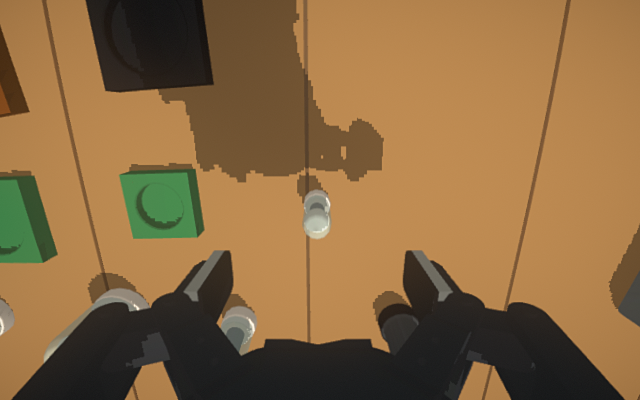

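```bash
python3 - <<'E'
from fit import *
import pickle
w1,w2=pickle.load(open("w1.pkl","rb")),pickle.load(open("w2.pkl","rb"))
for cc in ([w2],[w1,w2]):
  print(fit(cc,[white(c["color"]) for c in cc],lambda p:tube(p[0],p[1],p[2] if len(p)>2 else 0,11,64),[458,199] if len(cc)==1 else [458,199,0],[4,4,4][:1+len(cc)])[:2])
print(fit([w2],[green(w2["color"])],lambda p:box(p[0],p[1],0,54,16,p[2]),[458,73,.02],[4,4,.1])[:2])
E
```

```text
(array([456.05994176, 199.71702109]), np.float64(0.14423120140231016))
(array([460.1276014 , 199.64344868, -10.78419145]), np.float64(0.19065581906528328))
(array([4.57539513e+02, 7.40655382e+01, 3.24917776e-02]), np.float64(0.02747903365601767))
```

Emit:
{"api": "drive_tool", "payload": {
  "plan": [
    [12, 1.5, 0.5, 0, 0, 0],
    [12, 0, 0, 0, 0, 0],
    [12, 0, 0, 0, 0, 0],
    [12, 0, 0, 0, 0, 0],
    [12, 0, 0, 0, 0, 0],
    [11, 0, 0, 0, 0, 0],
    [0, 0, 0, 0, 0, 0],
    [0, 0, 0, 0, 0, 0]
  ]
}}

```text
time: 4.25
tool_pos: [457.6, 199.4, 37.6]
tool_rot: [-1.209, 1.209, 1.209]
wrist_force: [0.5, -0.0, 1.1]
gripper_width: 85.4
```

Emit:
{"api": "drive_tool", "payload": {
  "plan": [
    [0, 0, 0, 0, 0, 0],
    [0, 0, 0, 0, 0, 0],
    [0, 0, 0, 0, 0, 0],
    [0, 0, 0, 0, 0, 0],
    [0, 0, 0, 0, 0, 0],
    [0, 0, 0, 0, 0, 0],
    [0, 0, 0, 0, 0, 0],
    [0, 0, 0, 0, 0, 0]
  ],
  "fingers": 0
}}

```text
time: 5.25
tool_pos: [457.7, 199.4, 37.6]
tool_rot: [-1.209, 1.209, 1.209]
wrist_force: [0.6, -1.4, 4.2]
gripper_width: 20.3
```

```bash
python3 look.py w3 "[457.5,73.7,140]"
```

```text
5.3 [457.6  199.37  37.54] [[0.0, -1.0, 0.0], [0.0, 0.0, 1.0], [-1.0, -0.0, 0.0]] [ 0.2 -0.1  4.9] 20.54966702510273
shift tool [-102.5    0.  -125.7]
rot tool deg [-0.    0.01  0.03]
```

View pics/w3.png

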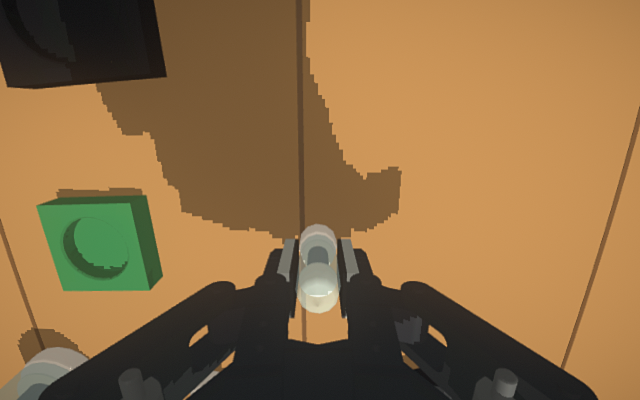

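Emit:
{"api": "drive_tool", "payload": {
  "plan": [
    [-10, 0, 0, 0, 0, 0],
    [-15, 0, 0, 0, 0, 0],
    [-15, 0, 0, 0, 0, 0],
    [0, 0, -20, 0, 0, 0],
    [0, 0, -25, 0, 0, 0],
    [0, 0, -25, 0, 0, 0],
    [0, 0, -25, 0, 0, 0],
    [0, 0, -20, 0, 0, 0],
    [0, 0, -10.5, 0, 0, 0],
    [0, 0, 0, 0, 0, 0],
    [0, 0, 0, 0, 0, 0],
    [0, 0, 0, 0, 0, 0]
  ]
}}

```text
time: 6.8
tool_pos: [457.3, 74.4, 77.3]
tool_rot: [-1.21, 1.209, 1.21]
wrist_force: [-0.2, -0.8, -0.9]
gripper_width: 20.7
```

```bash
python3 look.py w4 "[457.5,73.7,44.6]"
```

```text
6.85 [457.32  74.36  77.27] [[-0.0, -1.0, -0.001], [0.0, -0.001, 1.0], [-1.0, 0.0, 0.0]] [-0.4  0.6  0. ] 20.26440028441334
shift tool [32.7 -0.2 -0.7]
rot tool deg [ 0.04  0.01 -0.01]
```

View pics/w4.png

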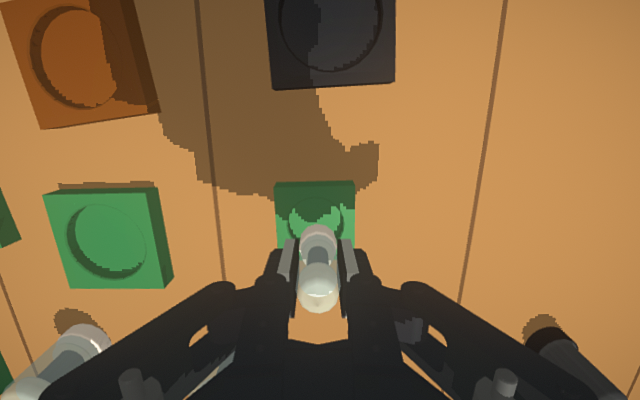

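Emit:
{"api": "drive_tool", "payload": {
  "plan": [
    [8, 0, -1, 0, 0, 0],
    [8, 0, 0, 0, 0, 0],
    [8, 0, 0, 0, 0, 0],
    [4, 0, 0, 0, 0, 0],
    [2, 0, 0, 0, 0, 0],
    [2, 0, 0, 0, 0, 0],
    [0, 0, 0, 0, 0, 0],
    [0, 0, 0, 0, 0, 0]
  ]
}}

```text
time: 7.85
tool_pos: [457.5, 72.8, 45.5]
tool_rot: [-1.209, 1.209, 1.209]
wrist_force: [-0.7, -0.3, -0.6]
gripper_width: 20.4
```

```bash
python3 look.py w5
```

```text
7.9 [457.53  72.82  45.49] [[0.0, -1.0, 0.0], [0.0, 0.0, 1.0], [-1.0, -0.0, 0.0]] [-0.2 -0.8 -0. ] 20.332705741472616
```

View pics/w5.png

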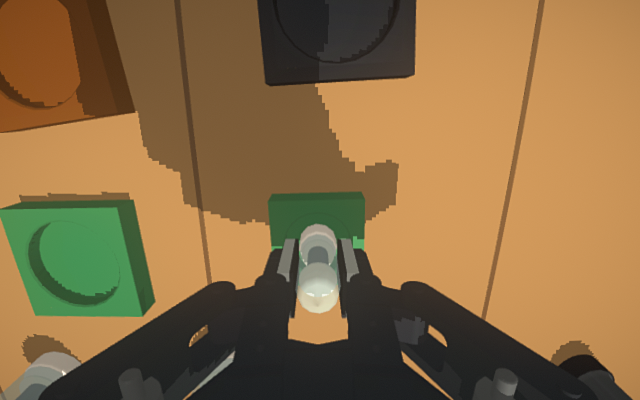

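Emit:
{"api": "drive_tool", "payload": {
  "plan": [
    [0.8, 0, 0, 0, 0, 0],
    [0, 0, 0, 0, 0, 0]
  ]
}}

```text
time: 8.15
tool_pos: [457.5, 72.8, 44.6]
tool_rot: [-1.209, 1.209, 1.209]
wrist_force: [0.3, 0.3, 0.3]
gripper_width: 20.2
```

Emit:
{"api": "drive_tool", "payload": {
  "plan": [
    [0, 0, 0, 0, 0, 0],
    [0, 0, 0, 0, 0, 0],
    [0, 0, 0, 0, 0, 0],
    [0, 0, 0, 0, 0, 0],
    [0, 0, 0, 0, 0, 0],
    [0, 0, 0, 0, 0, 0],
    [0, 0, 0, 0, 0, 0],
    [-15, 0, 0, 0, 0, 0],
    [-25, 0, 0, 0, 0, 0],
    [-30, 0, 0, 0, 0, 0],
    [-30, 0, 0, 0, 0, 0],
    [0, 0, 0, 0, 0, 0]
  ],
  "fingers": 1
}}

```text
time: 9.65
tool_pos: [459.1, 72.7, 148.0]
tool_rot: [-1.212, 1.206, 1.205]
wrist_force: [0.1, 0.1, -1.4]
gripper_width: 85.5
```

```bash
python3 look.py w6 "[576.5,126,150]"
```

```text
9.7 [458.27  72.75 146.21] [[0.003, -1.0, 0.0], [-0.0, 0.0, 1.0], [-1.0, -0.003, -0.0]] [-0.4  0.7 -0.7] 85.15337766004788
shift tool [  -3.5 -118.2   53.3]
rot tool deg [-0.   -0.01  0.16]
```

View pics/w6.png

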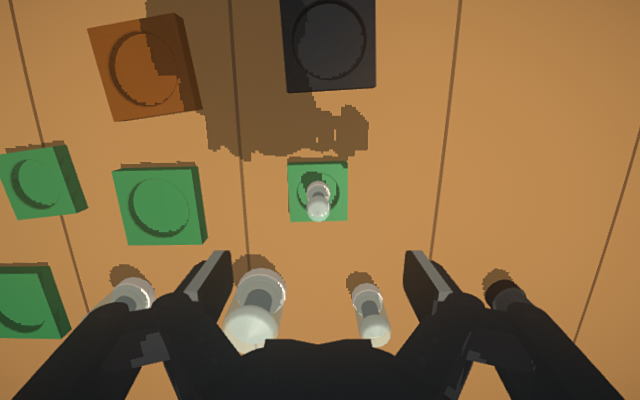

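Emit:
{"api": "drive_tool", "payload": {
  "plan": [
    [0, -15, 7, 0, 0, 0],
    [0, -25, 11, 0, 0, 0],
    [0, -30, 14, 0, 0, 0],
    [0, -25, 12, 0, 0, 0],
    [0, -15, 6, 0, 0, 0],
    [0, -8, 3, 0, 0, 0],
    [15, 0, 0, 0, 0, 0],
    [20, 0, 0, 0, 0, 0],
    [0, 0, 0, 0, 0, 0],
    [0, 0, 0, 0, 0, 0],
    [0, 0, 0, 0, 0, 0]
  ]
}}

```text
time: 11.08
tool_pos: [575.7, 125.7, 110.2]
tool_rot: [-1.21, 1.208, 1.208]
wrist_force: [0.1, 0.2, 0.4]
gripper_width: 85.6
```

```bash
cat > ft.py <<'E'
import sys
from fit import *
import pickle
def tb(w,x,y,r,h):
    w=pickle.load(open(w+".pkl","rb")); return fit([w],[white(w["color"])],lambda p:tube(p[0],p[1],0,r,h),[x,y],[4,4])[:2]
def bl(w,x,y,wd,yaw=0.):
    w=pickle.load(open(w+".pkl","rb")); return fit([w],[green(w["color"])],lambda p:box(p[0],p[1],0,wd,16,p[2]),[x,y,yaw],[4,4,.1])[:2]
E
python3 look.py w7 "[576.5,126,38]"; python3 -c "
from ft import *
print(tb('w7',576.5,126,16,68))"
```

```text
11.125 [575.77 125.79 110.26] [[0.001, -1.0, 0.0], [0.0, 0.0, 1.0], [-1.0, -0.001, 0.0]] [-0.1 -0.5 -0.7] 85.62756945296647
shift tool [72.3 -0.6  0.2]
rot tool deg [-0.01  0.    0.07]
(array([574.92859993, 126.11124966]), np.float64(0.10961679277520142))
```

View pics/w7.png

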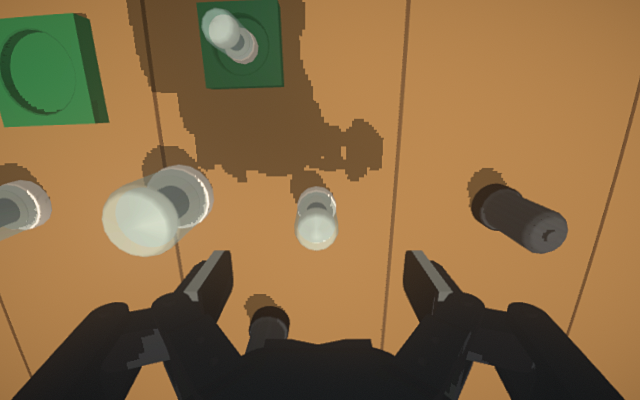

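Emit:
{"api": "drive_tool", "payload": {
  "plan": [
    [12, 0.3, 0.3, 0, 0, 0],
    [12, 0, 0, 0, 0, 0],
    [12, 0, 0, 0, 0, 0],
    [12, 0, 0, 0, 0, 0],
    [12, 0, 0, 0, 0, 0],
    [11, 0, 0, 0, 0, 0],
    [0, 0, 0, 0, 0, 0],
    [0, 0, 0, 0, 0, 0]
  ]
}}

```text
time: 12.12
tool_pos: [575.4, 126.2, 38.9]
tool_rot: [-1.209, 1.209, 1.209]
wrist_force: [-0.6, 0.3, 0.2]
gripper_width: 85.5
```

Emit:
{"api": "drive_tool", "payload": {
  "plan": [
    [0, 0, 0, 0, 0, 0],
    [0, 0, 0, 0, 0, 0],
    [0, 0, 0, 0, 0, 0],
    [0, 0, 0, 0, 0, 0],
    [0, 0, 0, 0, 0, 0],
    [0, 0, 0, 0, 0, 0],
    [0, 0, 0, 0, 0, 0],
    [0, 0, 0, 0, 0, 0]
  ],
  "fingers": 0
}}

```text
time: 13.12
tool_pos: [575.5, 126.2, 39.0]
tool_rot: [-1.21, 1.208, 1.209]
wrist_force: [-0.4, 0.3, 5.8]
gripper_width: 30.8
```

```bash
python3 look.py w8 "[449,-193,150]"
```

```text
13.175 [575.5  126.14  38.99] [[0.001, -1.0, 0.0], [0.0, 0.0, 1.0], [-1.0, -0.001, 0.0]] [-0.2 -0.6  6. ] 30.488022276201896
shift tool [-111.2  126.4 -319.1]
rot tool deg [-0.    0.01  0.05]
```

View pics/w8.png

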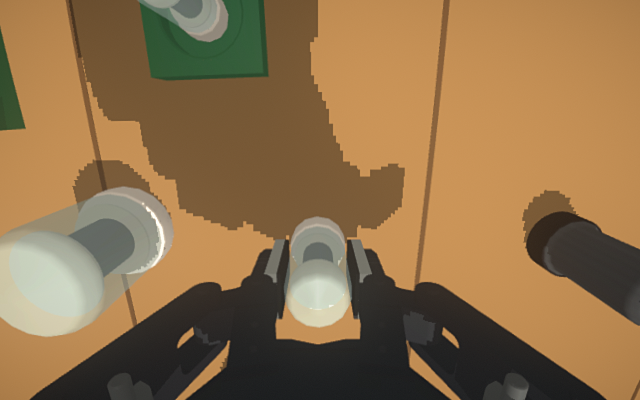

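Emit:
{"api": "drive_tool", "payload": {
  "plan": [
    [-10, 0, 0, 0, 0, 0],
    [-20, 0, 0, 0, 0, 0],
    [-30, 0, 0, 0, 0, 0],
    [-30, 0, 0, 0, 0, 0],
    [-15, 5, -10, 0, 0, 0],
    [-6, 10, -20, 0, 0, 0],
    [0, 13, -35, 0, 0, 0],
    [0, 15, -40, 0, 0, 0],
    [0, 15, -40, 0, 0, 0],
    [0, 15, -40, 0, 0, 0],
    [0, 15, -40, 0, 0, 0],
    [0, 15, -40, 0, 0, 0]
  ]
}}

```text
time: 14.68
tool_pos: [470.8, -140.3, 149.5]
tool_rot: [-1.209, 1.209, 1.209]
wrist_force: [0.5, -0.9, 0.2]
gripper_width: 30.3
```

Emit:
{"api": "drive_tool", "payload": {
  "plan": [
    [0, 13, -30, 0, 0, 0],
    [0, 7, -16, 0, 0, 0],
    [0, 3, -8, 0, 0, 0],
    [0, 0, 0, 0, 0, 0],
    [20, 0, 0, 0, 0, 0],
    [20, 0, 0, 0, 0, 0],
    [15, 0, 0, 0, 0, 0],
    [0, 0, 0, 0, 0, 0],
    [0, 0, 0, 0, 0, 0],
    [0, 0, 0, 0, 0, 0]
  ]
}}

```text
time: 15.92
tool_pos: [449.5, -193.1, 95.3]
tool_rot: [-1.21, 1.209, 1.208]
wrist_force: [0.0, -0.0, -0.1]
gripper_width: 30.6
```

```bash
python3 look.py w9 "[449,-193,46]"
```

```text
15.975 [ 449.51 -193.17   95.24] [[0.001, -1.0, 0.0], [-0.001, 0.0, 1.0], [-1.0, -0.001, -0.001]] [0.2 0.3 0.4] 30.86714283598956
shift tool [49.2  0.6  0.2]
rot tool deg [-0.   -0.04  0.06]
```

View pics/w9.png

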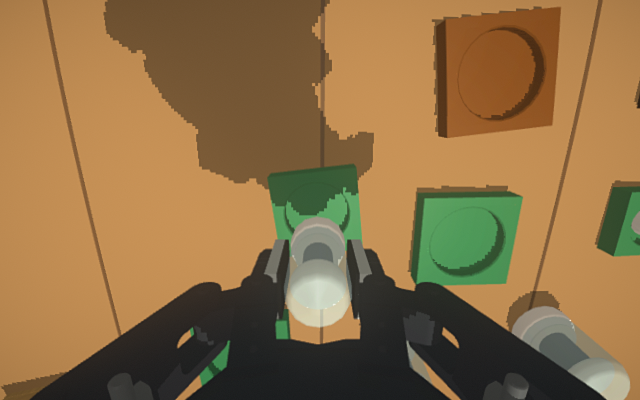

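```bash
python3 - <<'E'
from ft import *
w=pickle.load(open("w9.pkl","rb"))
P=onz(w,[(268.5,176),(355.5,166)],16)[:,:2];print(P)
m=P.mean(0);d=P[1]-P[0];print(np.linalg.norm(d)); n=np.array([d[1],-d[0]])/np.linalg.norm(d); print(m+32*n,m-32*n)
print(bl("w9",473.3,-76.3,74,.02))
print(proj(w,box(449,-193,0,64,16,.12)).round(0).tolist())
g=green(w["color"]);cv2.imwrite("pics/z9.png",cv2.resize(w["color"][140:260,240:400,::-1],None,fx=4,fy=4))
E
```

```text
[[ 419.66191117 -226.70659003]
 [ 412.41933001 -164.93725082]]
62.19249351014353
[ 447.82289435 -192.09538393] [ 384.25834682 -199.54845693]
(array([ 4.72485512e+02, -7.59568296e+01,  1.69163884e-02]), np.float64(0.02547639735485885))
[[269.0, 173.0], [266.0, 178.0], [353.0, 163.0], [355.0, 167.0], [282.0, 249.0], [280.0, 258.0], [359.0, 240.0], [362.0, 249.0]]
```

View pics/z9.png

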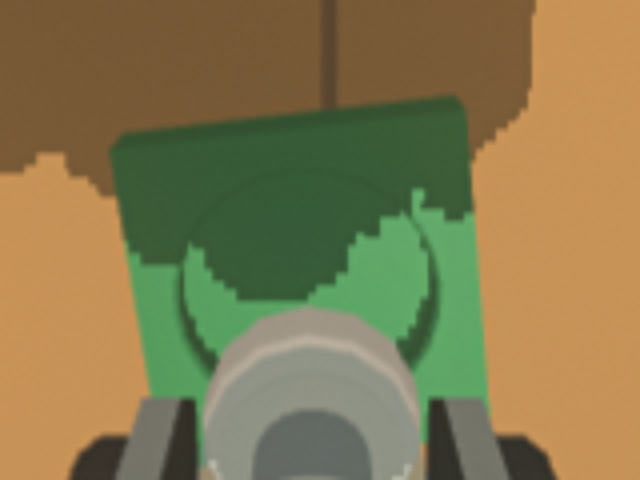

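Emit:
{"api": "drive_tool", "payload": {
  "plan": [
    [10, 0.8, 0.5, 0, 0, 0],
    [12, 0, 0, 0, 0, 0],
    [12, 0, 0, 0, 0, 0],
    [8, 0, 0, 0, 0, 0],
    [4, 0, 0, 0, 0, 0],
    [2, 0, 0, 0, 0, 0],
    [1, 0, 0, 0, 0, 0],
    [0, 0, 0, 0, 0, 0],
    [0, 0, 0, 0, 0, 0]
  ]
}}

```text
time: 17.1
tool_pos: [448.5, -192.5, 45.9]
tool_rot: [-1.21, 1.209, 1.209]
wrist_force: [-0.6, 0.9, 3.5]
gripper_width: 30.9
```

```bash
python3 look.py w10
```

```text
17.15 [ 448.53 -192.48   45.93] [[0.001, -1.0, 0.0], [-0.0, 0.0, 1.0], [-1.0, -0.001, -0.0]] [-1.6  1.3  4.6] 30.384336262013104
```

View pics/w10.png

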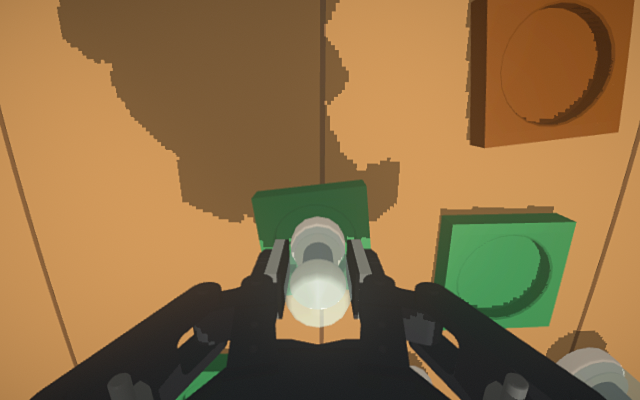

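Emit:
{"api": "drive_tool", "payload": {
  "plan": [
    [0, 0, 0, 0, 0, 0],
    [0, 0, 0, 0, 0, 0],
    [0, 0, 0, 0, 0, 0],
    [0, 0, 0, 0, 0, 0],
    [0, 0, 0, 0, 0, 0],
    [0, 0, 0, 0, 0, 0],
    [-15, 0, 0, 0, 0, 0],
    [-25, 0, 0, 0, 0, 0],
    [-30, 0, 0, 0, 0, 0],
    [-30, 0, 0, 0, 0, 0],
    [0, 0, 0, 0, 0, 0],
    [0, 0, 0, 0, 0, 0]
  ],
  "fingers": 1
}}

```text
time: 18.65
tool_pos: [448.2, -192.3, 145.5]
tool_rot: [-1.209, 1.209, 1.209]
wrist_force: [0.3, -0.2, -0.0]
gripper_width: 85.4
```

```bash
python3 look.py w11 "[574.8,-124.3,110]"
```

```text
18.7 [ 447.96 -192.08  144.92] [[-0.001, -1.0, 0.0], [0.001, 0.0, 1.0], [-1.0, 0.001, 0.001]] [-0.6 -0.4 -0.4] 85.80604685784306
shift tool [  34.9 -126.9   67.8]
rot tool deg [-0.    0.04 -0.04]
```

View pics/w11.png

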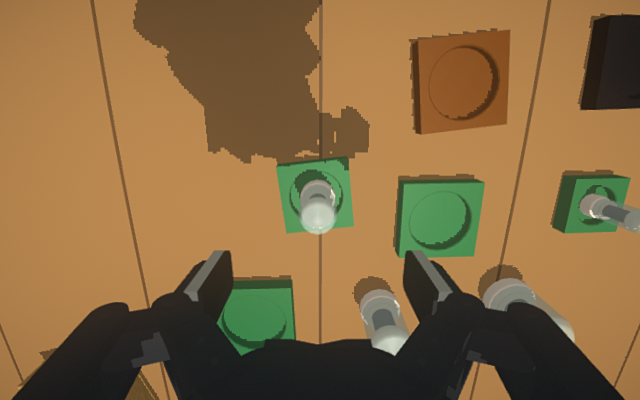

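Emit:
{"api": "drive_tool", "payload": {
  "plan": [
    [0, -15, 8, 0, 0, 0],
    [0, -25, 13, 0, 0, 0],
    [0, -30, 16, 0, 0, 0],
    [0, -27, 15, 0, 0, 0],
    [0, -20, 10, 0, 0, 0],
    [0, -10, 6, 0, 0, 0],
    [15, 0, 0, 0, 0, 0],
    [20, 0, 0, 0, 0, 0],
    [0, 0, 0, 0, 0, 0],
    [0, 0, 0, 0, 0, 0],
    [0, 0, 0, 0, 0, 0]
  ]
}}

```text
time: 20.08
tool_pos: [575.6, -124.7, 111.3]
tool_rot: [-1.21, 1.209, 1.208]
wrist_force: [0.5, 0.2, -0.6]
gripper_width: 85.3
```

```bash
python3 look.py w12 "[574.8,-124.3,40]"; python3 -c "
from ft import *
print(tb('w12',574.8,-124.3,21,72),bl('w12',473,-76.3,74,.02))"
```

```text
20.125 [ 575.59 -124.69  111.27] [[0.001, -1.0, 0.0], [-0.0, 0.0, 1.0], [-1.0, -0.001, -0.0]] [0.  0.2 0.1] 85.60854411421329
shift tool [71.3  0.9  0.4]
rot tool deg [-0.02 -0.03  0.07]
(array([ 573.94415244, -125.17287955]), np.float64(0.08921972984161541)) (array([ 4.72371082e+02, -7.58844328e+01,  1.54803689e-02]), np.float64(0.012598895665073329))
```

View pics/w12.png

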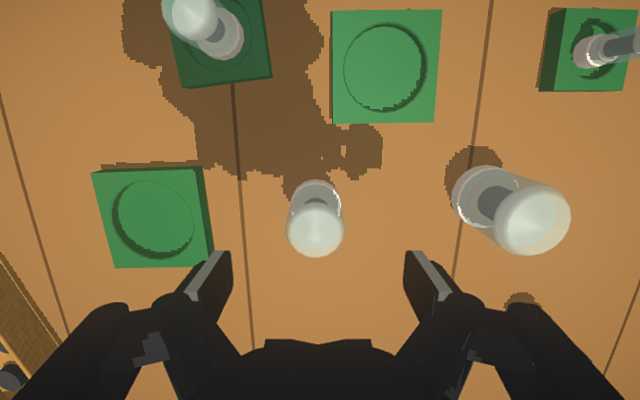

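Emit:
{"api": "drive_tool", "payload": {
  "plan": [
    [12, 1.2, -0.3, 0, 0, 0],
    [12, 0, 0, 0, 0, 0],
    [12, 0, 0, 0, 0, 0],
    [12, 0, 0, 0, 0, 0],
    [12, 0, 0, 0, 0, 0],
    [11, 0, 0, 0, 0, 0],
    [0, 0, 0, 0, 0, 0],
    [0, 0, 0, 0, 0, 0]
  ]
}}

```text
time: 21.12
tool_pos: [574.3, -124.8, 39.8]
tool_rot: [-1.21, 1.209, 1.209]
wrist_force: [-0.2, -0.3, 0.7]
gripper_width: 85.4
```

Emit:
{"api": "drive_tool", "payload": {
  "plan": [
    [0, 0, 0, 0, 0, 0],
    [0, 0, 0, 0, 0, 0],
    [0, 0, 0, 0, 0, 0],
    [0, 0, 0, 0, 0, 0],
    [0, 0, 0, 0, 0, 0],
    [0, 0, 0, 0, 0, 0],
    [0, 0, 0, 0, 0, 0],
    [0, 0, 0, 0, 0, 0]
  ],
  "fingers": 0
}}

```text
time: 22.12
tool_pos: [574.6, -124.8, 40.1]
tool_rot: [-1.21, 1.209, 1.208]
wrist_force: [0.3, -0.1, 6.1]
gripper_width: 40.8
```

```bash
python3 look.py w13 "[472.7,-76,150]";  python3 -c "
from ft import *
print(bl('w12',587,-259.5,84,.02),bl('w11',473,-76.3,74,.02))"
```

```text
22.175 [ 574.55 -124.82   40.13] [[0.001, -1.0, 0.0], [-0.0, 0.0, 1.0], [-1.0, -0.001, -0.0]] [-0.9 -0.1  6.7] 40.96206498244356
shift tool [-110.   101.7   48.8]
rot tool deg [-0.   -0.02  0.06]
(array([ 5.86845210e+02, -2.58942439e+02,  3.20212525e-02]), np.float64(0.030461185344951902)) (array([ 4.72412181e+02, -7.59010297e+01,  1.88500651e-02]), np.float64(0.03995634453051056))
```

View pics/w13.png

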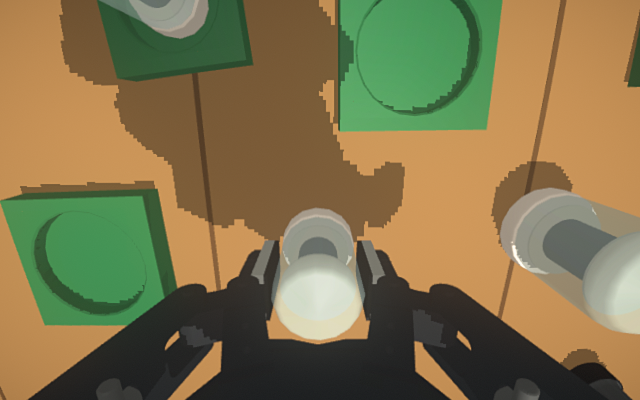

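Emit:
{"api": "drive_tool", "payload": {
  "plan": [
    [-10, 0, 0, 0, 0, 0],
    [-20, 0, 0, 0, 0, 0],
    [-20, 0, 0, 0, 0, 0],
    [0, 15, 7, 0, 0, 0],
    [0, 22, 11, 0, 0, 0],
    [0, 25, 12, 0, 0, 0],
    [0, 22, 11, 0, 0, 0],
    [0, 12, 6, 0, 0, 0],
    [0, 5.5, 2, 0, 0, 0],
    [0, 0, 0, 0, 0, 0],
    [0, 0, 0, 0, 0, 0],
    [0, 0, 0, 0, 0, 0]
  ]
}}

```text
time: 23.68
tool_pos: [472.9, -75.9, 89.5]
tool_rot: [-1.209, 1.209, 1.209]
wrist_force: [0.1, 0.4, -0.4]
gripper_width: 40.8
```

```bash
python3 look.py w14 "[472.6,-76,47.2]"
```

```text
23.725 [472.77 -75.82  89.45] [[-0.0, -1.0, 0.0], [0.0, 0.0, 1.0], [-1.0, 0.0, 0.0]] [-0.4 -0.1 -1.1] 40.598641535281075
shift tool [42.2  0.2 -0.2]
rot tool deg [-0.01  0.01 -0.01]
```

View pics/w14.png

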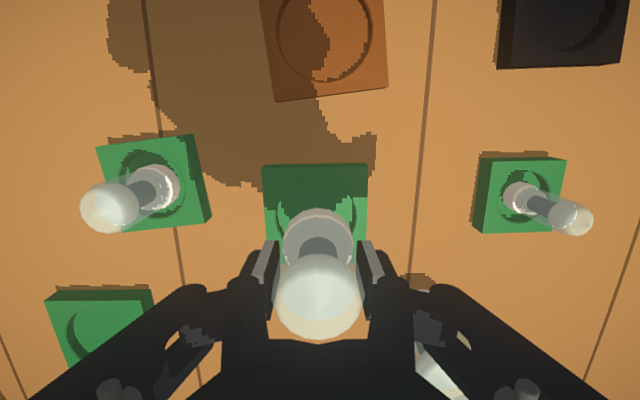

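Block edges at 262–368 (mid 315), tube at 318: aligned within about 1 mm. Lowering.

Emit:
{"api": "drive_tool", "payload": {
  "plan": [
    [8, 0, -0.5, 0, 0, 0],
    [12, 0, 0, 0, 0, 0],
    [10, 0, 0, 0, 0, 0],
    [6, 0, 0, 0, 0, 0],
    [3, 0, 0, 0, 0, 0],
    [2, 0, 0, 0, 0, 0],
    [1, 0, 0, 0, 0, 0],
    [0, 0, 0, 0, 0, 0],
    [0, 0, 0, 0, 0, 0]
  ]
}}

```text
time: 24.85
tool_pos: [472.7, -76.2, 47.6]
tool_rot: [-1.209, 1.209, 1.209]
wrist_force: [-0.4, -0.8, -0.8]
gripper_width: 40.8
```

Emit:
{"api": "drive_tool", "payload": {
  "plan": [
    [0, 0, 0, 0, 0, 0],
    [0, 0, 0, 0, 0, 0],
    [0, 0, 0, 0, 0, 0],
    [0, 0, 0, 0, 0, 0],
    [0, 0, 0, 0, 0, 0],
    [0, 0, 0, 0, 0, 0],
    [-15, 0, 0, 0, 0, 0],
    [-25, 0, 0, 0, 0, 0],
    [-30, 0, 0, 0, 0, 0],
    [-30, 0, 0, 0, 0, 0],
    [0, 0, 0, 0, 0, 0],
    [0, 0, 0, 0, 0, 0]
  ],
  "fingers": 1
}}

```text
time: 26.35
tool_pos: [472.5, -76.1, 147.5]
tool_rot: [-1.209, 1.209, 1.209]
wrist_force: [1.2, -0.3, 0.0]
gripper_width: 85.4
```

```bash
python3 look.py w15 "[567.7,14.6,112]"
```

```text
26.4 [472.23 -75.99 146.95] [[-0.001, -1.0, 0.0], [0.0, 0.0, 1.0], [-1.0, 0.001, 0.0]] [-0.6  1.  -1.3] 85.25011270540232
shift tool [ 34.9 -95.5  90.6]
rot tool deg [-0.    0.02 -0.04]
```

View pics/w15.png

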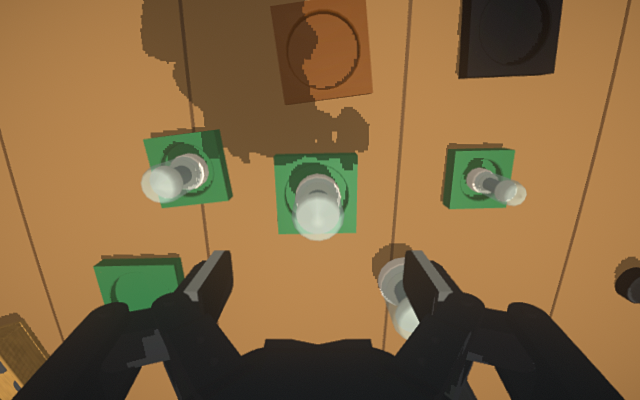

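Medium is centred in its well. Next, the large tube.

Emit:
{"api": "drive_tool", "payload": {
  "plan": [
    [0, -10, 9, 0, 0, 0],
    [0, -20, 19, 0, 0, 0],
    [0, -22, 22, 0, 0, 0],
    [0, -22, 20, 0, 0, 0],
    [0, -15, 14, 0, 0, 0],
    [0, -6, 6.5, 0, 0, 0],
    [12, 0, 0, 0, 0, 0],
    [20, 0, 0, 0, 0, 0],
    [0, 0, 0, 0, 0, 0],
    [0, 0, 0, 0, 0, 0],
    [0, 0, 0, 0, 0, 0]
  ]
}}

```text
time: 27.78
tool_pos: [567.9, 14.1, 116.1]
tool_rot: [-1.209, 1.209, 1.208]
wrist_force: [0.5, 0.2, -0.3]
gripper_width: 85.4
```

```bash
python3 look.py w16 "[567.7,14.6,42]"; python3 -c "
from ft import *
print(tb('w16',567.7,14.6,26,76))"
```

```text
27.825 [567.95  14.11 116.2 ] [[0.001, -1.0, 0.0], [-0.0, 0.0, 1.0], [-1.0, -0.001, -0.0]] [-0.2 -0.3  0.8] 85.49155500799944
shift tool [74.2  0.3  0.5]
rot tool deg [-0.02 -0.01  0.07]
(array([566.85869141,  14.34707031]), np.float64(0.07827380629187619))
```

View pics/w16.png

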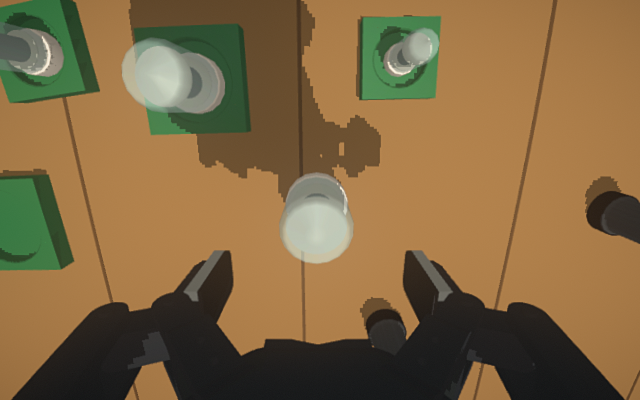

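Emit:
{"api": "drive_tool", "payload": {
  "plan": [
    [12, 0.7, 0.4, 0, 0, 0],
    [12, 0, 0, 0, 0, 0],
    [12, 0, 0, 0, 0, 0],
    [12, 0, 0, 0, 0, 0],
    [12, 0, 0, 0, 0, 0],
    [12, 0, 0, 0, 0, 0],
    [2, 0, 0, 0, 0, 0],
    [0, 0, 0, 0, 0, 0],
    [0, 0, 0, 0, 0, 0]
  ]
}}

```text
time: 28.95
tool_pos: [567.3, 14.7, 42.1]
tool_rot: [-1.21, 1.209, 1.208]
wrist_force: [-0.8, -0.9, 0.2]
gripper_width: 85.6
```

Emit:
{"api": "drive_tool", "payload": {
  "plan": [
    [0, 0, 0, 0, 0, 0],
    [0, 0, 0, 0, 0, 0],
    [0, 0, 0, 0, 0, 0],
    [0, 0, 0, 0, 0, 0],
    [0, 0, 0, 0, 0, 0],
    [0, 0, 0, 0, 0, 0],
    [0, 0, 0, 0, 0, 0],
    [0, 0, 0, 0, 0, 0]
  ],
  "fingers": 0
}}

```text
time: 29.95
tool_pos: [567.4, 14.6, 42.2]
tool_rot: [-1.21, 1.208, 1.208]
wrist_force: [0.8, 0.4, 5.4]
gripper_width: 50.6
```

```bash
python3 look.py w17 "[586.9,-259.2,150]"
```

```text
30.0 [567.41  14.67  42.12] [[0.001, -1.0, 0.0], [-0.0, 0.0, 1.0], [-1.0, -0.001, -0.0]] [-0.6 -0.4  6.1] 50.72484039742254
shift tool [-107.8  -19.6 -273.9]
rot tool deg [-0.   -0.01  0.07]
```

View pics/w17.png

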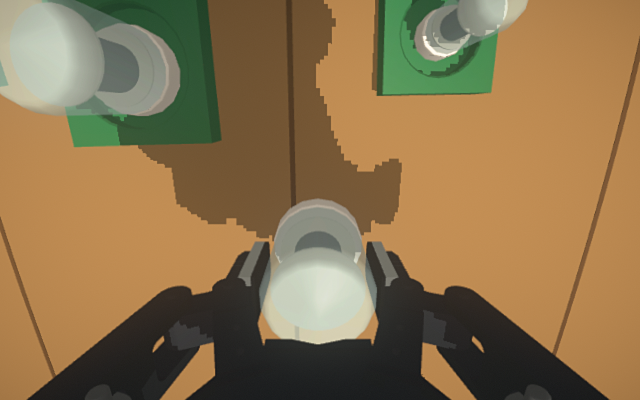

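Emit:
{"api": "drive_tool", "payload": {
  "plan": [
    [-10, 0, 0, 0, 0, 0],
    [-20, 0, 0, 0, 0, 0],
    [-25, 0, 0, 0, 0, 0],
    [-5, -2, -18, 0, 0, 0],
    [0, -3, -30, 0, 0, 0],
    [0, -3, -38, 0, 0, 0],
    [0, -3, -40, 0, 0, 0],
    [0, -3, -40, 0, 0, 0],
    [0, -2, -40, 0, 0, 0],
    [0, -2, -32, 0, 0, 0],
    [0, -1.5, -22, 0, 0, 0],
    [0, 0, -13.5, 0, 0, 0]
  ]
}}

```text
time: 31.5
tool_pos: [586.1, -260.0, 101.3]
tool_rot: [-1.208, 1.21, 1.209]
wrist_force: [0.5, 0.9, -0.9]
gripper_width: 50.6
```

Emit:
{"api": "drive_tool", "payload": {
  "plan": [
    [0, 0, 0, 0, 0, 0],
    [0, 0, 0, 0, 0, 0],
    [0, 0, 0, 0, 0, 0],
    [0, 0, 0, 0, 0, 0]
  ]
}}

```text
time: 32.0
tool_pos: [586.5, -258.1, 101.6]
tool_rot: [-1.21, 1.209, 1.21]
wrist_force: [1.6, -0.1, -0.9]
gripper_width: 50.6
```

```bash
python3 look.py w18 "[586.9,-259.2,49.2]"
```

```text
32.05 [ 586.51 -258.25  101.58] [[0.0, -1.0, -0.001], [0.0, -0.001, 1.0], [-1.0, -0.0, 0.0]] [-0.6 -0.  -0.5] 50.96495474771168
shift tool [52.4 -0.4 -1. ]
rot tool deg [0.04 0.   0.01]
```

View pics/w18.png

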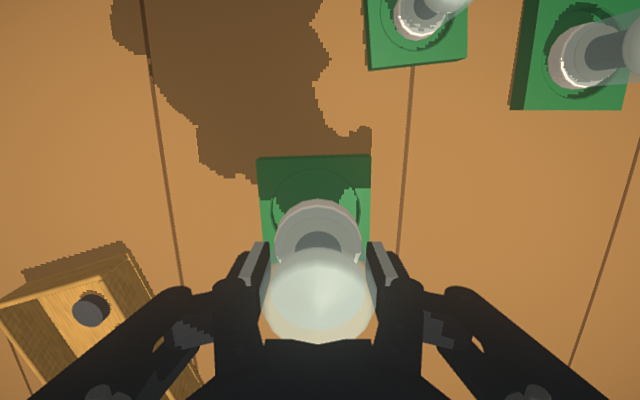

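Emit:
{"api": "drive_tool", "payload": {
  "plan": [
    [10, -0.3, -0.8, 0, 0, 0],
    [12, 0, 0, 0, 0, 0],
    [12, 0, 0, 0, 0, 0],
    [9, 0, 0, 0, 0, 0],
    [5, 0, 0, 0, 0, 0],
    [2, 0, 0, 0, 0, 0],
    [2, 0, 0, 0, 0, 0],
    [0, 0, 0, 0, 0, 0],
    [0, 0, 0, 0, 0, 0]
  ]
}}

```text
time: 33.17
tool_pos: [586.8, -259.7, 49.8]
tool_rot: [-1.209, 1.209, 1.209]
wrist_force: [-0.3, -0.7, -0.3]
gripper_width: 50.5
```

```bash
python3 look.py w19
```

```text
33.225 [ 586.82 -259.64   49.76] [[0.0, -1.0, 0.0], [-0.0, 0.0, 1.0], [-1.0, -0.0, -0.0]] [ 0.2 -0.4 -0.3] 50.82620215826322
```

View pics/w19.png

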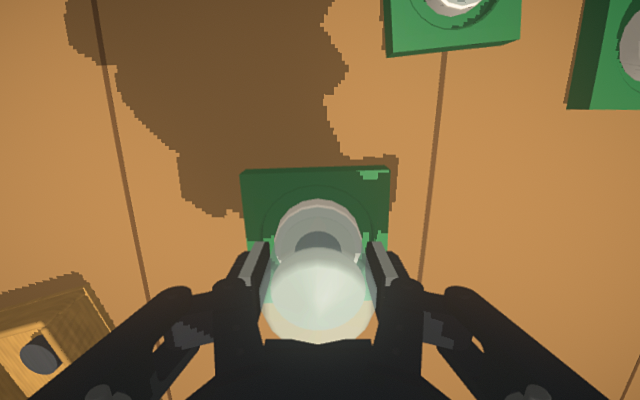

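Centred (block 241–390, tube 318). Release, lift, back away.

Emit:
{"api": "drive_tool", "payload": {
  "plan": [
    [0.5, 0, 0, 0, 0, 0],
    [0, 0, 0, 0, 0, 0]
  ]
}}

```text
time: 33.48
tool_pos: [586.8, -259.6, 49.2]
tool_rot: [-1.209, 1.209, 1.209]
wrist_force: [-0.4, 0.2, 0.9]
gripper_width: 50.3
```

Emit:
{"api": "drive_tool", "payload": {
  "plan": [
    [0, 0, 0, 0, 0, 0],
    [0, 0, 0, 0, 0, 0],
    [0, 0, 0, 0, 0, 0],
    [0, 0, 0, 0, 0, 0],
    [0, 0, 0, 0, 0, 0],
    [0, 0, 0, 0, 0, 0],
    [-15, 0, 0, 0, 0, 0],
    [-25, 0, 0, 0, 0, 0],
    [-30, 0, 0, 0, 0, 0],
    [-30, 0, 0, 0, 0, 0],
    [0, 0, 0, 0, 0, 0],
    [0, 0, 0, 0, 0, 0]
  ],
  "fingers": 1
}}

```text
time: 34.98
tool_pos: [586.7, -259.6, 149.2]
tool_rot: [-1.209, 1.209, 1.209]
wrist_force: [-0.6, -0.0, -0.3]
gripper_width: 85.4
```

Emit:
{"api": "drive_tool", "payload": {
  "plan": [
    [-20, 0, -15, 0, 0, 0],
    [-20, 0, -30, 0, 0, 0],
    [-20, 0, -30, 0, 0, 0],
    [-20, 0, -30, 0, 0, 0],
    [0, 0, -30, 0, 0, 0],
    [0, 0, -15, 0, 0, 0],
    [0, 0, 0, 0, 0, 0],
    [0, 0, 0, 0, 0, 0],
    [0, 0, 0, 0, 0, 0],
    [0, 0, 0, 0, 0, 0]
  ]
}}

```text
time: 36.22
tool_pos: [586.8, -408.9, 229.1]
tool_rot: [-1.21, 1.209, 1.21]
wrist_force: [-0.2, -0.3, 0.4]
gripper_width: 85.6
```

```bash
python3 look.py w20; python3 - <<'E'
from fit import *
from plant import vision
import pickle
cs={n:vision.capture(n) for n in ["scene","top"]}
pickle.dump(cs,open("c1.pkl","wb"))
t=cs["top"]["color"];s=cs["scene"]["color"]
cv2.imwrite("pics/topz1.png",cv2.resize(t[110:270,180:450,::-1],None,fx=2.96,fy=2.96,interpolation=cv2.INTER_CUBIC))
cv2.imwrite("pics/scz1.png",cv2.resize(s[150:290,155:465,::-1],None,fx=2.58,fy=2.58,interpolation=cv2.INTER_CUBIC))
T={"mini":(457.9,73.4,11,64,54),"small":(448.8,-193,16,68,64),"medium":(473,-76.3,21,72,74),"large":(587,-259.3,26,76,84)}
for n,(x,y,r,h,w) in T.items():
    for nm in ("top","scene"):
        c=cs[nm]; f=fit([c],[white(c["color"])],lambda p:tube(p[0],p[1],7,r,h),[x,y],[4,4])
        c0=pickle.load(open("c0.pkl","rb"))[nm]
        b=fit([c0],[green(c0["color"])],lambda p:box(p[0],p[1],0,w,16,p[2]),[x,y,.02],[4,4,.1])
        print(n,nm,f[0].round(1),round(f[1],2),"block",b[0].round(1),"diff",(f[0]-b[0][:2]).round(1))
E
```

```text
36.275 [ 586.84 -409.09  229.18] [[0.0, -1.0, -0.0], [-0.0, -0.0, 1.0], [-1.0, -0.0, -0.0]] [ 0.4 -0.1 -0.9] 85.17218628662935
mini top [460.2  74. ] 0.8 block [458.9  72.5   0. ] diff [1.3 1.5]
mini scene [478.4  71.3] 0.58 block [ 4.53e+02  7.57e+01 -1.00e-01] diff [25.4 -4.4]
small top [ 451.5 -189.7] 0.48 block [ 4.492e+02 -1.942e+02  1.000e-01] diff [2.2 4.5]
small scene [ 469.5 -187.9] 0.49 block [ 4.446e+02 -1.914e+02  1.000e-01] diff [24.9  3.5]
medium top [475.5 -72.5] 0.62 block [473.5 -77.3   0. ] diff [2.  4.9]
medium scene [493.7 -74.4] 0.44 block [467.6 -75.4  -0. ] diff [26.1  1. ]
large top [ 589.4 -257.8] 0.19 block [ 587.6 -260.2    0. ] diff [1.8 2.4]
large scene [ 606.2 -254.1] 0.39 block [ 5.831e+02 -2.584e+02  1.000e-01] diff [23.1  4.4]
```

View pics/topz1.png

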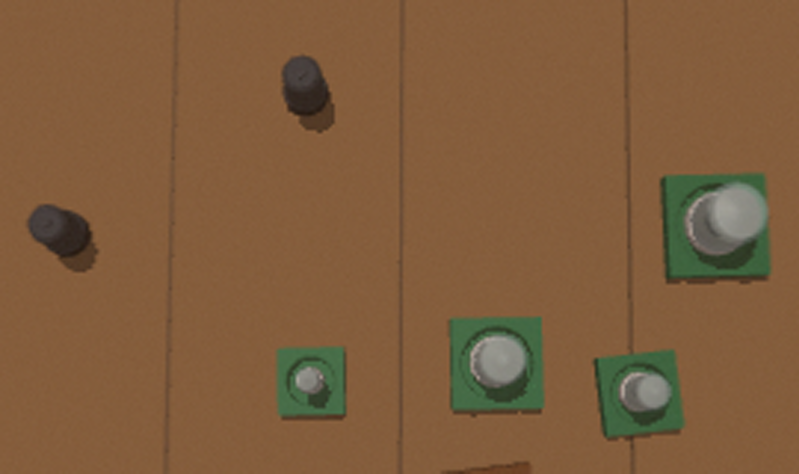

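View pics/scz1.png

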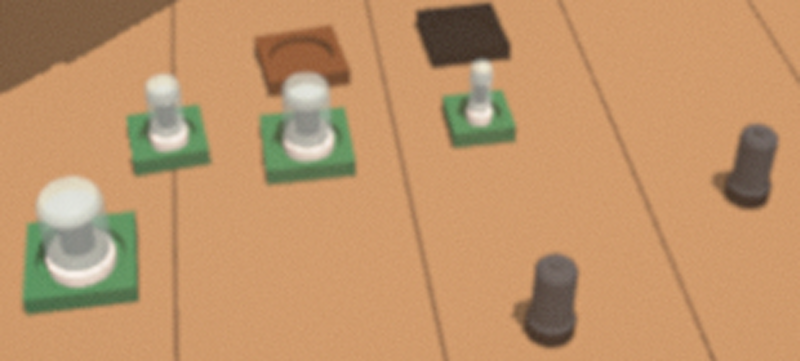

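View pics/w20.png

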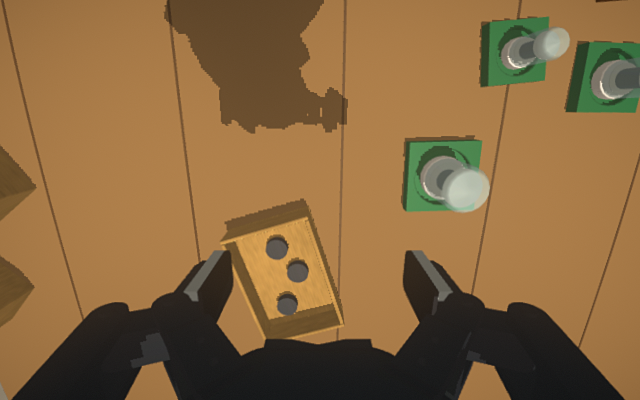

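```bash
python3 -c "
from plant import manip
print(manip.finish_job())"
```

```text
the job is handed in; nothing more can be done
None
```

All four glass tubes now stand upright and released in the wells of their own blocks: mini, small, medium and large. I handed the job in at about 36 s of the 136 s allowed. The hand-in gives no verdict, so what follows is only my own checks.

**What I did:** I located the tubes and blocks from the top, scene and wrist cameras. Each tube was gripped from above, lowered slowly and released at floor height. The highest wrist force I read at any stop was about 7 N.

**Checks that passed:**
- In the top, scene and wrist pictures after each release and at the end, every tube is upright with its base inside its well and close to centred.
- Where I released each tube, the gripper was within about 1 mm of the block centre I had measured.
- The two metal cans look unmoved in the before and after top and scene pictures.
- The arm is clear of everything, with the gripper open.

**Checks that failed or disagreed:**
- **Final numeric check:** fitting the tube outlines in the final top and scene pictures was unreliable. The green block shows through the clear glass, so the outlines overlapped poorly. The scene fit gave offsets of about 25 mm along x, which the pictures plainly contradict. The top fit gave offsets of 2–5 mm. I relied on the visual check and on the gripper's position instead.
- **Camera agreement:** the cameras differed by about 2–3 mm on the tubes. For the blocks the difference was up to 6 mm in x, where the scene camera's block fit was poor.
- **Height measurement:** fitting both cameras together put the undersides of tubes and blocks within 0–3 mm of the counter. Adding or using only the wrist camera gave poor heights (up to 11 mm low), so I did not use those.

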